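# Keep the gratins warm under the heat lamp

### The arm

A 6-joint arm with a two-finger parallel gripper is mounted at the origin on a cart in front of the work surface, level with it; the furniture and walls round the work are solid. World frame = base frame: x ahead of the robot, y to its left, z up, the work surface at z = 0. Lengths are in m, angles in rad, forces in N, time in s.
With the tool pointing down it reaches from about 0.35 to 0.875 m from the base axis. Payload 4.2 kg.
Tool frame: the origin (TCP) lies midway between the tips of the shut fingers; the grasp point (between the pads) lies 19 mm behind it; z points along the fingers, y is the direction in which the jaws open and shut (so a half turn about z gives the same grasp; the last joint's range is limited). The gripper opens to 85 mm and grips with 20 to 120 N. Pads are 22 mm wide; open, the fingers measure 114 mm over their backs; the gripper's body (76 mm by 85 mm) begins 54 mm behind the grasp point. The pads swing forward as they close: fully open they stand 13 mm farther back than shut.
Start: joints at [1.368, 0.385, 0.008, 0, -1.194, -0.259], TCP at [0.278, 0.56, 0.231] pointing down, gripper open.
Joint ranges: [-3.14, 3.14], [-1.21, 2.06], [-1.07, 1.41], [-3.16, 2.05], [-2.99, -0.16], [-3.1, 3.1]. Speed limits (rad/s): [2.79, 2.79, 3.14, 3.14, 3.14, 3.14].

### API

Orientations are given as a unit quaternion [w, x, y, z].
In Python, from station import r, vision gives the robot as it stands. The module is installed in compiled form; this text tells all that it offers.
- The arm moves only by the tool move_arm, never from a script. Its argument "moves" is a list of rows, each an object of numbers: "dx", "dy", "dz": the shift along the tool's x, y, z in cm; "turn": the turn about the tool's z in rad; "fingers": the opening, from -1 (shut) to 1 (fully open), so that 0 is half open. A call has 1 to 20 rows; each row is the pose to reach, as a shift and turn from the pose commanded when the call began, along the tool's axes at that moment; what a row does not reach only later rows make up. A row lasts 1/8 s, in which the tool goes at most 62.5 mm and 10.7 degrees, less where a joint would pass 70% of its speed; a pose out of reach is approached as far as the arm can. A call with a gripper value outside its range is refused whole. The fingers move at their own pace and stop on an object; the grip force is fixed at half the most. Time passes only in rows, so rows that repeat a pose let the fingers close. It gives the time, the measured TCP pose, the force and the opening at its end, in the units of the state.
- r.sense(): the state, without advancing time (a new reading comes with each control period).
- vision.get_image(name): name is "scene" or "top"; returns a dict with "img" (480x640x3 uint8, red, green, blue), "depth" (480x640 float32, m along the optical axis (not along the pixel's ray), 0 where there is no reading), "K" (3x3 intrinsics, pixels), "cam_to_world" (4x4, takes a point from camera to world coordinates). Camera axes: x right, y up, looking along -z (the intrinsics and any distortion apply to the point x, -y, -z); pixel columns grow to the right and rows downward; lengths in m; the calibration is good to about 2 mm. A picture is of the moment at which its call begins.
- r.job_done(): hands the job in, once; it reports no verdict.
The state is a dict: "t": time; "joint_positions": joint angles; "qd": joint speeds; "effort": joint torques, N m; "position": TCP position; "orientation": TCP orientation; "contact_force": force on the tool from outside, world axes, zero at the start; "moment": the same for the moment, N m; "gripper_width": finger opening in m.
Only numpy, scipy, OpenCV 4.12 (cv2) and the standard library are available. Lean on these libraries where they do the work, as an engineer would, in place of code of your own. Each camera call takes 0.05 s, during which the arm holds its last target. There are 200 camera calls.

### The job

Get the gratins under the warmer: take the salt shaker off the warmer's tray and stand it upright on the worktop or the glass board, and stand every ramekin upright on the tray, inside its rim. Swing the lamp so that it hangs over the middle of the tray, and guide the heat selector through its stepped gate from the off notch fully into the three-dot notch. Only when all that is set, switch on by pulling the pull-on knob well up (at least a centimetre) and letting it go back down; leave the pepper mill and the pink mug where they are.

Things in the scene. Friction and masses are not known exactly. Their poses are not given: they have to be found in the camera images.
- tray_mid (a point): Middle of the heated tray of the food warmer, an aluminium appliance that may stand a little turned. Axes are the warmer's: x from its front (controls) to its back, y to its left, z up. The dark heated surface is 115 mm (x) by 290 mm (y), 30 mm above the worktop, with a steel rim 6 mm high round it.
- lamp_post (a point): Foot of the lamp's post axis, on the worktop at the back right corner of the warmer. The upright post is 16 mm thick and the hub on it reaches 198 mm above the worktop.
- lamp_arm (a joint): Angle of the lamp's level swing arm about the post, rad: 0 = lamp exactly over the middle of the tray, positive = swung out to the right front (anticlockwise from above), range -0.35 to 2.4. Stiff (about 2 N at the lamp); stays where it is left. The arm is 176 mm long, a 12 mm tube 184 mm above the worktop.
- lamp_grip (a point): Middle of the black upright finger grip on top of the lamp, 18 mm thick, 33 mm tall (194 to 227 mm above the worktop, this point at 212 mm), on the axis of the round aluminium shade below it (100 mm across, 128 to 178 mm above the worktop).
- selector_run (a joint): Heat selector's travel to the right (warmer's -y) in its stepped gate, m. Its 8 mm pin runs upright in 13 mm wide channels cut in steel and stays where it is left (1.5 N friction). Crossings lie at run 0, 0.024, 0.048 and 0.072. Off notch (marked by a bar): run 0, step 0. Three-dot notch: run 0.072, step 0.042. Path between them: see selector_step.
- selector_step (a joint): Heat selector's travel away from the robot (warmer's +x), m: 0 = bottom of front notches, 0.011 front row, 0.031 rear row, 0.042 = end of rear notches. Front row open for run 0-0.024 and 0.048-0.072, rear row for 0.024-0.048. Way (run, step): off 0,0 > 0,0.011 > 0.024,0.011 > 0.024,0.031 > 0.048,0.031 > 0.048,0.011 > 0.072,0.011 > 0.072,0.042 three-dot.
- selector_grip (a point): Middle of the heat selector's black barrel grip, 18 mm thick, 34 mm tall, upright; 84 mm above the worktop, 30 mm above the gate plate. Moves with the lever. The gate's notches from left to right: off (bar, front), one dot (rear), two dots (front), three dots (rear).
- pull_knob (a joint): Pull-on switch knob, travel straight up, m; 0 = resting, range 0 to 0.016. A spring draws it back down (about 2 N at rest, 6 N at 11 mm); it switches on when pulled 10 mm or more.
- pull_grip (a point): Middle of the ribbed black pull knob on the right of the control deck, 25 mm across and 22 mm tall, upright; this point 77 mm above the worktop when it rests. It moves with the knob.
- salt_mid (a point): Glass salt shaker, 44 mm across (up to 66 mm height; a 34 mm cap above), 90 mm tall, 0.1 kg; this point is at its centre, 45 mm above its foot; z up when upright. It stands on the warmer's tray at the start.
- glass_board: White glass worktop saver, 270 mm (x) by 360 mm (y) by 6 mm, fixed; origin at the centre of its underside. The ramekins start on it. Wall units hang 450 mm above the worktop behind the work: the left one has its front corner at about world x 0.51, y 0.29, its edges running from there towards (0.74, 0.16) and (0.68, 0.57); another runs from about (0.53, -0.26) to (0.75, 0.12).
- pepper_mill: Wooden pepper mill, 58 mm across, 150 mm tall, a bystander; origin at the centre of its foot.
- pink_mug: Pink mug, 86 mm across, 90 mm tall, a bystander; origin near the centre of its foot.
- ramekin_1_mid (a point): White fluted ramekin with a baked gratin, 60 mm across, 44 mm tall, about 0.17 kg; this point is at its centre, 22 mm above its foot; z up when upright. Of the three ramekins two or all are there.
- ramekin_2_mid (a point): White fluted ramekin with a baked gratin, 60 mm across, 44 mm tall, about 0.17 kg; this point is at its centre, 22 mm above its foot; z up when upright. Of the three ramekins two or all are there.
- ramekin_3_mid (a point): White fluted ramekin with a baked gratin, 60 mm across, 44 mm tall, about 0.17 kg; this point is at its centre, 22 mm above its foot; z up when upright. Of the three ramekins two or all are there.
- warmer: The food warmer, fixed, 200 mm deep (x) by 310 mm wide (y); origin at the centre of its underside, axes as for tray_mid. Its front strip, x = -100 to -25 mm, is the control deck, top 50 mm above the worktop: gate plate with the heat selector on the left, pull-on knob on the right.
Things that resemble listed ones, but are neither listed nor needed, are in the scene too. Of the things like the part that bears salt_mid, leave any that is green or red; of the rest the larger one is meant.

How it is judged:
By the outcome, as a careful person would: the job done as asked, in the order asked, and still so for the second after the job is handed in, with the robot touching nothing.
Of ramekin_1, ramekin_2, ramekin_3 only 2 to 3 are there at a start; the rules pass over those that are not, and their reading is None.
At some moment in a run one of ramekin_1, ramekin_2, ramekin_3 may be knocked a few centimetres aside while the robot is not near it.
Once in a run the grip may slacken for a moment while it holds something.
It also fails if it takes over 210 s, if anything falls off the work surface, if the arm or the gripper's body presses on something with over 40 N, if the wrist force passes 120 N, or if a joint passes its speed limit or range.

## Working session

There is one attempt and no reset: what is moved stays moved. The work goes in short steps, Python scripts to look and compute and a tool call to move; the robot and the scene stay as the last step left them, time stands still between calls to the robot, and variables do not carry over. Pictures are saved under pics/ and viewed, about 12 in all and at most 16, crops included, and the job is handed in when it is done.

Besides the shell and the picture viewer there is one more tool, called after ">>>" as name(argument=value, ...) on one line, values as JSON. move_arm: Moves the arm, as the interface text tells. Its arguments: {"type":"object","properties":{"moves":{"type":"array"}},"required":["moves"]}

```bash
mkdir -p pics
cat > h.py <<'E'
import numpy as np, cv2
from station import r, vision
def grab(n,tag):
    d=vision.get_image(n); cv2.imwrite(f'pics/{tag}.png',d['img'][:,:,::-1]); np.savez(f'pics/{tag}.npz',**d); return d
def world(d):
    K=d['K'];z=d['depth'];v,u=np.mgrid[0:480,0:640]
    p=np.stack([(u-K[0,2])/K[0,0]*z,-(v-K[1,2])/K[1,1]*z,-z,np.ones_like(z)],-1)
    return (p@d['cam_to_world'].T)[...,:3]
E
python3 - <<'E'
from h import *
for n in('scene','top'):
    d=grab(n,n+'0'); print(n,d['K'].round(1).tolist(),d['cam_to_world'].round(3).tolist(),[k for k in d])
print(r.sense())
E
```

```text
scene [[456.9, 0.0, 315.2], [0.0, 456.9, 233.0], [0.0, 0.0, 1.0]] [[0.706, 0.363, -0.607, -0.258], [-0.707, 0.331, -0.624, -0.79], [-0.026, 0.871, 0.491, 0.731], [0.0, 0.0, 0.0, 1.0]] ['img', 'depth', 'K', 'cam_to_world']
top [[463.9, 0.0, 319.1], [0.0, 463.9, 234.2], [0.0, 0.0, 1.0]] [[0.026, 0.99, -0.14, 0.324], [-1.0, 0.027, 0.006, 0.009], [0.009, 0.14, 0.99, 1.251], [0.0, 0.0, 0.0, 1.0]] ['img', 'depth', 'K', 'cam_to_world']
{'t': 0.1, 'joint_positions': array([ 1.36761017e+00,  3.85525376e-01,  6.76504026e-03, -4.32056748e-04,
       -1.19400419e+00, -2.58618648e-01]), 'qd': array([ 0.00045101, -0.00122893,  0.00243665,  0.00221787, -0.00017688,
        0.00027707]), 'effort': array([-1.92573025e-04, -3.93322170e+01,  1.88929117e+01,  4.19787258e+00,
       -2.59780914e-03,  7.32697487e-06]), 'position': array([0.27822105, 0.55907988, 0.23030481]), 'orientation': array([ 9.89287116e-04,  9.73441541e-01, -2.28933522e-01, -1.73446404e-04]), 'contact_force': array([ 0.69664256,  0.46931043, -0.26056326]), 'moment': array([-0.03444236,  0.02523558,  0.01382727]), 'gripper_width': 0.08525074126933663}
```

View pics/scene0.png

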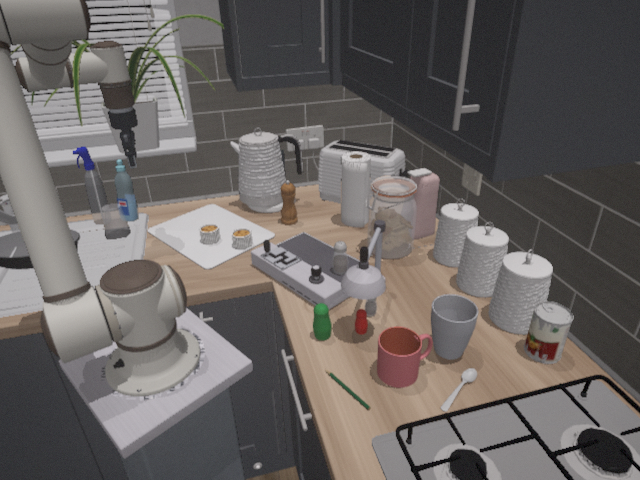

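View pics/top0.png

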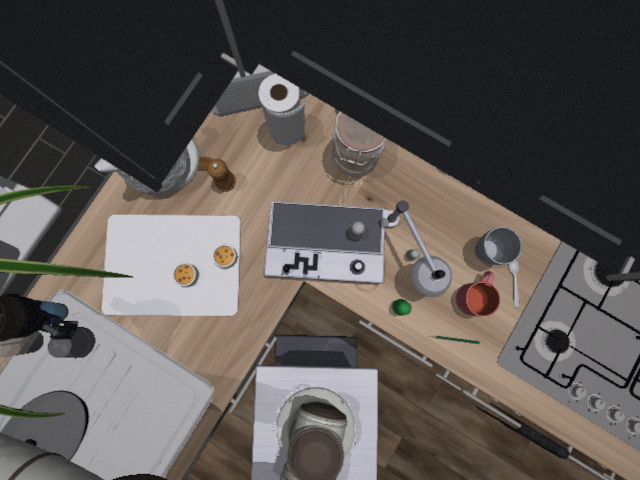

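Both pictures show two ramekins on the board: top px (185,275) and (225,256). There are four shaker-like things:
- grey one on the tray, top (357,231), scene (340,258)
- small grey one beside the lamp, top (412,254), scene (371,305)
- green one, top (402,307)
- red one, scene (361,322)

The one on the tray fits: it is neither green nor red, and it looks larger than the other grey one. I'll confirm that in an enlarged crop.

```bash
cat >> h.py <<'E'
def ray(d,u,v,z):
    K=d['K'];T=d['cam_to_world'];a=T[:3,:3]@np.array([(u-K[0,2])/K[0,0],-(v-K[1,2])/K[1,1],-1]);o=T[:3,3]
    return (o+a*(z-o[2])/a[2])[:2]
def proj(d,p):
    T=d['cam_to_world'];c=T[:3,:3].T@(np.array(p)-T[:3,3]);K=d['K']
    return K[0,2]+K[0,0]*c[0]/-c[2],K[1,2]-K[1,1]*c[1]/-c[2]
def load(t): return dict(np.load(f'pics/{t}.npz'))
E
python3 - <<'E'
from h import *
d=load('top0');W=world(d)
a=cv2.resize(d['img'][190:330,255:455],(800,560),interpolation=cv2.INTER_CUBIC)
cv2.imwrite('pics/c1.png',a[:,:,::-1])
s=load('scene0')
b=cv2.resize(s['img'][200:360,230:430],(750,600),interpolation=cv2.INTER_CUBIC)
cv2.imwrite('pics/c2.png',b[:,:,::-1])
for n,u,v in [('ram1',185,275),('ram2',225,256),('salt',357,229),('knob',358,267),('sel',288,268),('lampgrip',438,274),('hub',403,207),('salt2',412,254),('mill',217,168)]:
    print(n,W[v,u].round(3),W[v+2,u+1].round(3))
E
```

```text
ram1 [0.379 0.346 0.044] [0.374 0.343 0.044]
ram2 [0.431 0.246 0.045] [0.426 0.243 0.045]
salt [ 0.5   -0.091  0.118] [ 0.495 -0.093  0.119]
knob [ 0.409 -0.097  0.087] [ 0.404 -0.1    0.085]
sel [0.401 0.077 0.102] [0.396 0.075 0.092]
lampgrip [ 0.388 -0.263  0.222] [ 0.384 -0.266  0.22 ]
hub [ 0.543 -0.19   0.195] [ 0.538 -0.192  0.195]
salt2 [ 0.448 -0.238  0.063] [ 0.443 -0.242  0.059]
mill [0.64  0.259 0.137] [0.635 0.256 0.139]
```

View pics/c1.png

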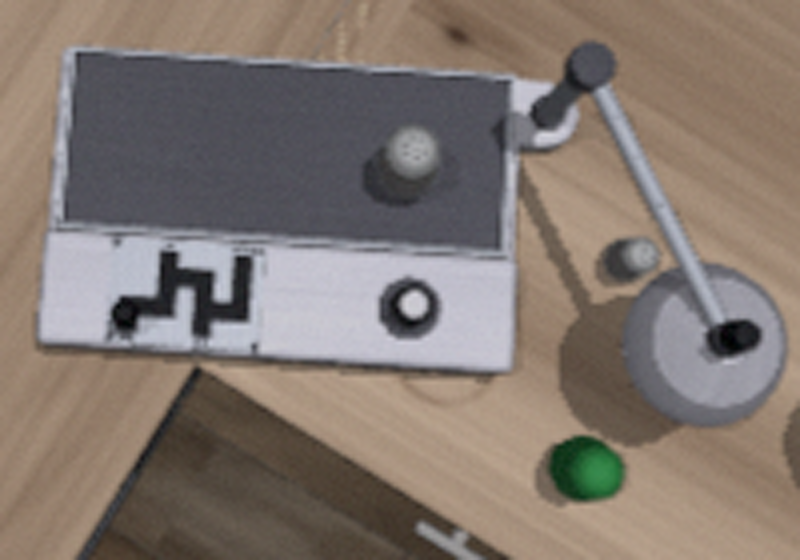

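View pics/c2.png

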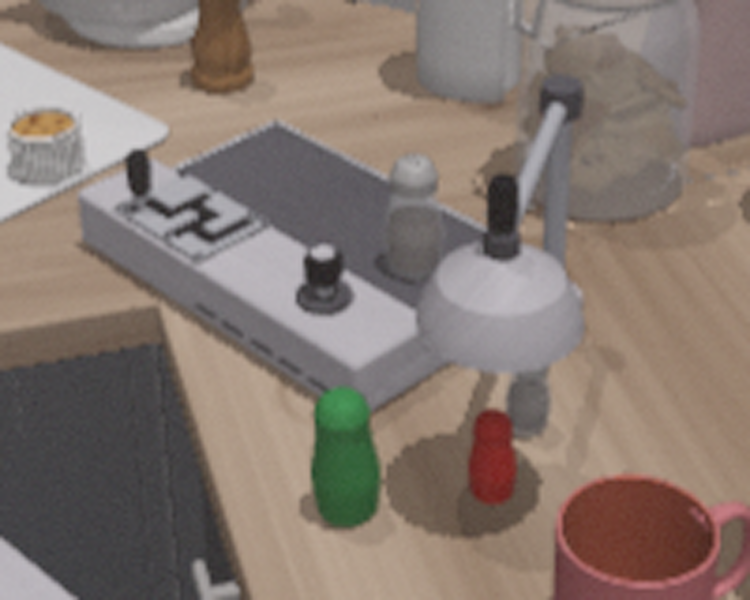

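The crops confirm it. The shaker on the tray (c2 413,220) is the larger colourless one. The small grey one (c2 528,405), the red and the green are left alone. Next I fit the warmer pose.

```bash
cat >> h.py <<'E'
def cen(d,W,box,zlo,zhi,R=None):
    u0,v0,u1,v1=box; P=W[v0:v1,u0:u1].reshape(-1,3); P=P[(P[:,2]>zlo)&(P[:,2]<zhi)]
    return (P[:,:2].min(0)+P[:,:2].max(0))/2,np.median(P[:,:2],0),np.ptp(P[:,:2],0),len(P)
E
python3 - <<'E'
from h import *
from scipy.optimize import least_squares
d=load('top0');W=world(d);s=load('scene0');S=world(s)
px=lambda u,v:(u/4+255,v/4+190)
# model pts (warmer frame), crop pixels
M=[((-.1,.155,.05),(38,345)),((-.1,-.155,.05),(512,371)),((-.025,.155,.05),(50,229)),((-.025,-.155,.05),(516,258)),((.1,.151,.036),(68,48)),((.1,-.151,.036),(515,76))]
def f(p):
    c,sn=np.cos(p[2]),np.sin(p[2]);e=[]
    for (x,y,z),uv in M: e+=list(np.array(proj(d,(p[0]+c*x-sn*y,p[1]+sn*x+c*y,z)))-px(*uv))
    return e
o=least_squares(f,[.46,-.02,0]);print('warmer',o.x.round(4),np.array(o.fun).round(1))
x0,y0,a=o.x;R=np.array([[np.cos(a),-np.sin(a)],[np.sin(a),np.cos(a)]])
toW=lambda p:(R.T@(np.array(p)-[x0,y0])).round(4)
for n,b,lo,hi in [('ram1',(165,255,205,297),.035,.06),('ram2',(207,238,243,275),.035,.06),('saltcap',(340,215,375,245),.108,.13),('knob',(345,255,372,278),.080,.10),('sel',(278,258,298,277),.075,.11),('lampgrip',(428,262,452,285),.205,.24)]:
    c,m,pt,k=cen(d,W,b,lo,hi);print(n,c.round(4),m.round(4),pt.round(3),k,'warmerframe',toW(c))
for n,b,lo,hi in [('ram1',(197,222,222,246),.035,.06),('ram2',(230,226,255,250),.035,.06),('saltS',(325,235,358,280),.06,.12),('knobS',(308,262,325,285),.068,.10),('selS',(261,238,273,255),.065,.11),('lampgripS',(355,245,372,268),.197,.24)]:
    c,m,pt,k=cen(s,S,b,lo,hi);print(n,c.round(4),m.round(4),pt.round(3),k,'warmerframe',toW(c))
E
```

```text
warmer [ 0.4759 -0.0163 -0.0329] [-0.7  0.   0.9  0.7 -1.5  0.2  1.  -0.  -0.4 -0.4  0.8 -0.7]
ram1 [0.3807 0.3472] [0.3814 0.3476] [0.059 0.059] 438 warmerframe [-0.1072  0.3603]
ram2 [0.4314 0.2473] [0.4316 0.2471] [0.058 0.059] 427 warmerframe [-0.0532  0.262 ]
saltcap [ 0.504 -0.095] [ 0.5043 -0.0933] [0.03  0.032] 132 warmerframe [ 0.0306 -0.0777]
knob [ 0.4116 -0.0985] [ 0.4114 -0.0975] [0.025 0.023] 77 warmerframe [-0.0616 -0.0842]
sel [0.4001 0.0828] [0.4006 0.0825] [0.017 0.015] 41 warmerframe [-0.079   0.0966]
lampgrip [ 0.3895 -0.2699] [ 0.3883 -0.2673] [0.016 0.017] 66 warmerframe [-0.0781 -0.2563]
ram1 [0.3812 0.3453] [0.3802 0.3413] [0.06 0.06] 203 warmerframe [-0.1066  0.3584]
ram2 [0.4324 0.2451] [0.4303 0.2412] [0.059 0.06 ] 215 warmerframe [-0.0521  0.2599]
saltS [ 0.5018 -0.0992] [ 0.4961 -0.1057] [0.036 0.038] 317 warmerframe [ 0.0286 -0.082 ]
knobS [ 0.4117 -0.0993] [ 0.4078 -0.104 ] [0.026 0.027] 106 warmerframe [-0.0615 -0.085 ]
selS [0.4015 0.0797] [0.3979 0.0776] [0.019 0.016] 75 warmerframe [-0.0776  0.0936]
lampgripS [ 0.3883 -0.2712] [ 0.3848 -0.2748] [0.017 0.017] 122 warmerframe [-0.0793 -0.2576]
```

```bash
cat >> h.py <<'E'
from scipy.spatial.transform import Rotation as Ro
def go(x,y,z,yaw=None):
    s=r.sense();q=s['orientation'];R=Ro.from_quat([q[1],q[2],q[3],q[0]]).as_matrix()
    cy=np.arctan2(R[1,0],R[0,0]); dl=R.T@(np.array([x,y,z])-s['position'])*100
    t=0 if yaw is None else -((yaw-cy+np.pi)%(2*np.pi)-np.pi)
    print('t %.1f pos %s yaw %.3f w %.4f F %s j6 %.2f'%(s['t'],s['position'].round(4),cy,s['gripper_width'],s['contact_force'].round(1),s['joint_positions'][5]))
    print(' -> dx %.2f dy %.2f dz %.2f turn %.3f'%(*dl,t))
WX=np.array([.4759,-.0163]);WA=-.033
def w2(x,y): c,s=np.cos(WA),np.sin(WA); return WX+[c*x-s*y,s*x+c*y]
E
python3 -c "
from h import *
go(.5025,-.097,.20,-.033)"
```

```text
t 0.1 pos [0.2782 0.5591 0.2303] yaw -0.462 w 0.0853 F [ 0.7  0.5 -0.3] j6 -0.26
 -> dx 49.32 dy 48.73 dz 3.13 turn -0.429
```

>>> move_arm(moves=[{"dx": 49.3,"dy": 48.7,"dz": 3.1,"turn": -0.43,"fingers": 1},{"dx": 49.3,"dy": 48.7,"dz": 3.1,"turn": -0.43,"fingers": 1},{"dx": 49.3,"dy": 48.7,"dz": 3.1,"turn": -0.43,"fingers": 1},{"dx": 49.3,"dy": 48.7,"dz": 3.1,"turn": -0.43,"fingers": 1},{"dx": 49.3,"dy": 48.7,"dz": 3.1,"turn": -0.43,"fingers": 1},{"dx": 49.3,"dy": 48.7,"dz": 3.1,"turn": -0.43,"fingers": 1},{"dx": 49.3,"dy": 48.7,"dz": 3.1,"turn": -0.43,"fingers": 1},{"dx": 49.3,"dy": 48.7,"dz": 3.1,"turn": -0.43,"fingers": 1},{"dx": 49.3,"dy": 48.7,"dz": 3.1,"turn": -0.43,"fingers": 1},{"dx": 49.3,"dy": 48.7,"dz": 3.1,"turn": -0.43,"fingers": 1},{"dx": 49.3,"dy": 48.7,"dz": 3.1,"turn": -0.43,"fingers": 1},{"dx": 49.3,"dy": 48.7,"dz": 3.1,"turn": -0.43,"fingers": 1},{"dx": 49.3,"dy": 48.7,"dz": 3.1,"turn": -0.43,"fingers": 1},{"dx": 49.3,"dy": 48.7,"dz": 3.1,"turn": -0.43,"fingers": 1},{"dx": 49.3,"dy": 48.7,"dz": 3.1,"turn": -0.43,"fingers": 1},{"dx": 49.3,"dy": 48.7,"dz": 3.1,"turn": -0.43,"fingers": 1},{"dx": 49.3,"dy": 48.7,"dz": 3.1,"turn": -0.43,"fingers": 1}])

```text
t: 2.22
position: [0.5028, -0.0956, 0.2005]
orientation: [-0.0, 1.0, -0.015, 0.0]
contact_force: [0.1, -0.1, -0.3]
gripper_width: 0.086
```

```bash
python3 -c "
from h import *
go(.5025,-.097,.063,-.033)"
```

```text
t 2.2 pos [ 0.5028 -0.0956  0.2005] yaw -0.031 w 0.0860 F [ 0.1 -0.1 -0.3] j6 1.41
 -> dx -0.03 dy 0.15 dz 13.75 turn 0.002
```

>>> move_arm(moves=[{"dx": 0,"dy": 0.1,"dz": 3,"fingers": 1},{"dx": 0,"dy": 0.1,"dz": 6,"fingers": 1},{"dx": 0,"dy": 0.1,"dz": 9,"fingers": 1},{"dx": 0,"dy": 0.1,"dz": 11.5,"fingers": 1},{"dx": 0,"dy": 0.1,"dz": 13.2,"fingers": 1},{"dx": 0,"dy": 0.1,"dz": 13.7,"fingers": 1},{"dx": 0,"dy": 0.1,"dz": 13.7,"fingers": -0.3},{"dx": 0,"dy": 0.1,"dz": 13.7,"fingers": -0.5},{"dx": 0,"dy": 0.1,"dz": 13.7,"fingers": -0.5},{"dx": 0,"dy": 0.1,"dz": 13.7,"fingers": -0.5},{"dx": 0,"dy": 0.1,"dz": 13.7,"fingers": -0.5},{"dx": 0,"dy": 0.1,"dz": 13.7,"fingers": -0.5}])

```text
schema error: expected keys dx, dy, dz, turn, fingers
```

>>> move_arm(moves=[{"dx": 0,"dy": 0.1,"dz": 3,"turn": 0,"fingers": 1},{"dx": 0,"dy": 0.1,"dz": 6,"turn": 0,"fingers": 1},{"dx": 0,"dy": 0.1,"dz": 9,"turn": 0,"fingers": 1},{"dx": 0,"dy": 0.1,"dz": 11.5,"turn": 0,"fingers": 1},{"dx": 0,"dy": 0.1,"dz": 13.2,"turn": 0,"fingers": 1},{"dx": 0,"dy": 0.1,"dz": 13.7,"turn": 0,"fingers": 1},{"dx": 0,"dy": 0.1,"dz": 13.7,"turn": 0,"fingers": 1},{"dx": 0,"dy": 0.1,"dz": 13.7,"turn": 0,"fingers": -1},{"dx": 0,"dy": 0.1,"dz": 13.7,"turn": 0,"fingers": -1},{"dx": 0,"dy": 0.1,"dz": 13.7,"turn": 0,"fingers": -1},{"dx": 0,"dy": 0.1,"dz": 13.7,"turn": 0,"fingers": -1},{"dx": 0,"dy": 0.1,"dz": 13.7,"turn": 0,"fingers": -1},{"dx": 0,"dy": 0.1,"dz": 13.7,"turn": 0,"fingers": -1},{"dx": 0,"dy": 0.1,"dz": 13.7,"turn": 0,"fingers": -1}])

```text
t: 3.98
position: [0.5035, -0.097, 0.0645]
orientation: [0.0, 1.0, -0.016, 0.001]
contact_force: [-1.3, 1.0, 5.0]
gripper_width: 0.0367
```

>>> move_arm(moves=[{"dx": 0,"dy": 0,"dz": 0,"turn": 0,"fingers": -1},{"dx": 0,"dy": 0,"dz": 0,"turn": 0,"fingers": -1},{"dx": 0,"dy": 0,"dz": -1.5,"turn": 0,"fingers": -1},{"dx": 0,"dy": 0,"dz": -3,"turn": 0,"fingers": -1},{"dx": 0,"dy": 0,"dz": -3,"turn": 0,"fingers": -1},{"dx": 0,"dy": 0,"dz": -3,"turn": 0,"fingers": -1}])

```text
t: 4.72
position: [0.5025, -0.0971, 0.0933]
orientation: [-0.0, 1.0, -0.016, -0.0]
contact_force: [0.5, -0.2, -1.5]
gripper_width: 0.0366
```

Run:
```python
from h import *
go(.45,.42,.165,-.033)
d=grab('scene','s1')
cv2.imwrite('pics/s1c.png',cv2.resize(d['img'][130:330,240:440],(600,600),interpolation=cv2.INTER_CUBIC)[:,:,::-1])
```

```text
t 4.7 pos [ 0.5025 -0.0971  0.0933] yaw -0.032 w 0.0366 F [ 0.5 -0.2 -1.5] j6 1.41
 -> dx -6.91 dy -51.52 dz -7.15 turn 0.001
```

View pics/s1c.png

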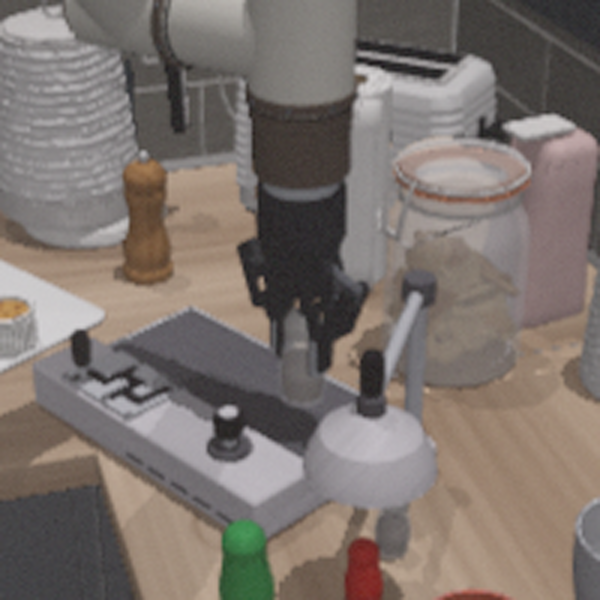

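The crop shows the shaker upright in the jaws at (300,360), clear of the tray. Carrying it to the board.

>>> move_arm(moves=[{"dx": -1,"dy": -4,"dz": -2.5,"turn": 0,"fingers": -1},{"dx": -2,"dy": -9,"dz": -3,"turn": 0,"fingers": -1},{"dx": -3,"dy": -14,"dz": -3,"turn": 0,"fingers": -1},{"dx": -4,"dy": -19,"dz": -3,"turn": 0,"fingers": -1},{"dx": -5,"dy": -24,"dz": -3,"turn": 0,"fingers": -1},{"dx": -6,"dy": -29,"dz": -3,"turn": 0,"fingers": -1},{"dx": -6.5,"dy": -34,"dz": -3,"turn": 0,"fingers": -1},{"dx": -6.9,"dy": -39,"dz": -3,"turn": 0,"fingers": -1},{"dx": -6.9,"dy": -44,"dz": -3,"turn": 0,"fingers": -1},{"dx": -6.9,"dy": -48,"dz": -2,"turn": 0,"fingers": -1},{"dx": -6.9,"dy": -51,"dz": 0,"turn": 0,"fingers": -1},{"dx": -6.9,"dy": -51.5,"dz": 2,"turn": 0,"fingers": -1},{"dx": -6.9,"dy": -51.5,"dz": 3.5,"turn": 0,"fingers": -1},{"dx": -6.9,"dy": -51.5,"dz": 4,"turn": 0,"fingers": -1},{"dx": -6.9,"dy": -51.5,"dz": 4,"turn": 0,"fingers": -1}])

```text
t: 6.65
position: [0.4504, 0.4193, 0.0533]
orientation: [0.0, 1.0, -0.016, -0.0]
contact_force: [0.2, -0.1, -1.8]
gripper_width: 0.0366
```

Run:
```python
from h import *
go(.45,.42,.0405,-.033)
```

```text
t 6.7 pos [0.4504 0.4193 0.0533] yaw -0.032 w 0.0366 F [ 0.2 -0.1 -1.8] j6 0.53
 -> dx -0.04 dy -0.07 dz 1.28 turn 0.001
```

>>> move_arm(moves=[{"dx": 0,"dy": 0,"dz": 0.6,"turn": 0,"fingers": -1},{"dx": 0,"dy": 0,"dz": 1.0,"turn": 0,"fingers": -1},{"dx": 0,"dy": 0,"dz": 1.2,"turn": 0,"fingers": -1},{"dx": 0,"dy": 0,"dz": 1.2,"turn": 0,"fingers": -1}])

```text
t: 7.15
position: [0.4502, 0.4198, 0.0412]
orientation: [0.0, 1.0, -0.016, -0.0]
contact_force: [-0.0, 0.2, -1.5]
gripper_width: 0.0365
```

>>> move_arm(moves=[{"dx": 0,"dy": 0,"dz": 0.1,"turn": 0,"fingers": -1},{"dx": 0,"dy": 0,"dz": 0.2,"turn": 0,"fingers": -1},{"dx": 0,"dy": 0,"dz": 0.2,"turn": 0,"fingers": -1}])

```text
t: 7.52
position: [0.4504, 0.42, 0.0405]
orientation: [-0.0, 1.0, -0.016, 0.0]
contact_force: [-1.3, -0.9, 5.0]
gripper_width: 0.0368
```

Contact (5 N). Release and rise.

>>> move_arm(moves=[{"dx": 0,"dy": 0,"dz": 0,"turn": 0,"fingers": 0.3},{"dx": 0,"dy": 0,"dz": 0,"turn": 0,"fingers": 0.8},{"dx": 0,"dy": 0,"dz": 0,"turn": 0,"fingers": 1},{"dx": 0,"dy": 0,"dz": 0,"turn": 0,"fingers": 1},{"dx": 0,"dy": 0,"dz": 0,"turn": 0,"fingers": 1},{"dx": 0,"dy": 0,"dz": -3,"turn": 0,"fingers": 1},{"dx": 0,"dy": 0,"dz": -8,"turn": 0,"fingers": 1},{"dx": 0,"dy": 0,"dz": -12,"turn": 0,"fingers": 1},{"dx": -1,"dy": 5,"dz": -12,"turn": 0,"fingers": 1},{"dx": -2,"dy": 11,"dz": -12,"turn": 0,"fingers": 1},{"dx": -2,"dy": 17,"dz": -12,"turn": 0,"fingers": 1},{"dx": -2,"dy": 17,"dz": -12,"turn": 0,"fingers": 1}])

```text
t: 9.02
position: [0.4237, 0.2469, 0.1596]
orientation: [0.0, 1.0, -0.018, -0.0]
contact_force: [0.7, 0.5, 0.1]
gripper_width: 0.0856
```

Run:
```python
from h import *
d=grab('scene','s2');S=world(d);print('shaker top',S[120:260,150:260][...,2][S[120:260,150:260][...,2]<.2].max())
cv2.imwrite('pics/s2c.png',cv2.resize(d['img'][100:300,110:310],(600,600),interpolation=cv2.INTER_CUBIC)[:,:,::-1])
for n,b in [('ram1',(197,218,222,250)),('ram2',(228,222,257,252))]:
    c,m,pt,k=cen(d,S,b,.035,.06);print(n,c.round(4),pt.round(3),k)
go(.432,.246,.016,-.033)
```

```text
shaker top 0.1999961107891819
ram1 [0.4071 0.3689] [0.112 0.111] 230
ram2 [0.4261 0.203 ] [0.076 0.151] 223
t 9.1 pos [0.4247 0.249  0.1599] yaw -0.034 w 0.0854 F [-0.7 -0.8  0.7] j6 0.68
 -> dx 0.73 dy 0.29 dz 14.39 turn -0.001
```

View pics/s2c.png

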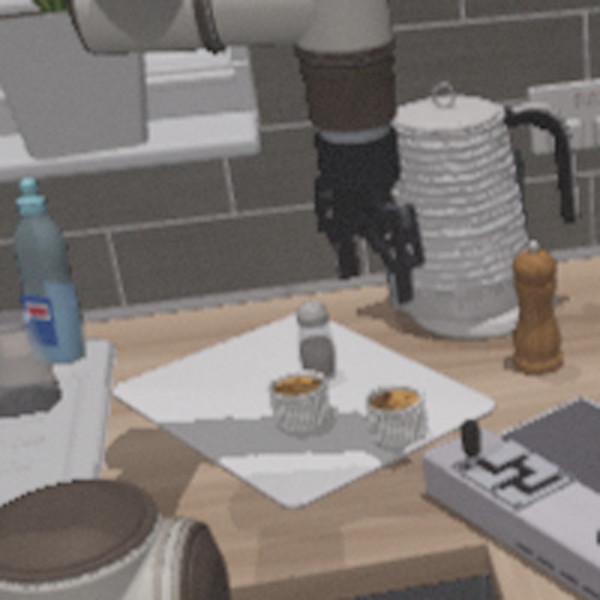

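Shaker stands upright on the board at crop (317,340), and both ramekins are unmoved. I'll grasp ramekin 2.

>>> move_arm(moves=[{"dx": 0.7,"dy": 0.25,"dz": 4,"turn": 0,"fingers": 1},{"dx": 0.7,"dy": 0.25,"dz": 8,"turn": 0,"fingers": 1},{"dx": 0.7,"dy": 0.25,"dz": 11,"turn": 0,"fingers": 1},{"dx": 0.7,"dy": 0.25,"dz": 13.5,"turn": 0,"fingers": 1},{"dx": 0.7,"dy": 0.25,"dz": 14.5,"turn": 0,"fingers": 1},{"dx": 0.7,"dy": 0.25,"dz": 14.5,"turn": 0,"fingers": 1},{"dx": 0.7,"dy": 0.25,"dz": 14.5,"turn": 0,"fingers": -1},{"dx": 0.7,"dy": 0.25,"dz": 14.5,"turn": 0,"fingers": -1},{"dx": 0.7,"dy": 0.25,"dz": 14.5,"turn": 0,"fingers": -1},{"dx": 0.7,"dy": 0.25,"dz": 14.5,"turn": 0,"fingers": -1},{"dx": 0.7,"dy": 0.25,"dz": 14.5,"turn": 0,"fingers": -1},{"dx": 0.7,"dy": 0.25,"dz": 14.5,"turn": 0,"fingers": -1}])

```text
t: 10.58
position: [0.4325, 0.2487, 0.0157]
orientation: [-0.001, 1.0, -0.016, 0.001]
contact_force: [-1.0, 0.5, 5.6]
gripper_width: 0.0588
```

Run:
```python
from h import *
print(w2(.0375,-.045),w2(.0375,.075))
go(*w2(.0375,-.045),.115,-.033)
```

```text
[ 0.51189485 -0.06251278] [0.51585413 0.05742189]
t 10.6 pos [0.4325 0.2487 0.0157] yaw -0.031 w 0.0588 F [-1.   0.5  5.6] j6 0.69
 -> dx 8.93 dy 30.84 dz -9.98 turn 0.002
```

>>> move_arm(moves=[{"dx": 0,"dy": 0,"dz": -3,"turn": 0,"fingers": -1},{"dx": 0,"dy": 0,"dz": -7,"turn": 0,"fingers": -1},{"dx": 1.5,"dy": 2,"dz": -9,"turn": 0,"fingers": -1},{"dx": 4,"dy": 6,"dz": -9,"turn": 0,"fingers": -1},{"dx": 6,"dy": 10,"dz": -9,"turn": 0,"fingers": -1},{"dx": 8,"dy": 14.5,"dz": -9,"turn": 0,"fingers": -1},{"dx": 8.9,"dy": 19,"dz": -9,"turn": 0,"fingers": -1},{"dx": 8.9,"dy": 24,"dz": -9,"turn": 0,"fingers": -1},{"dx": 8.9,"dy": 28.5,"dz": -8,"turn": 0,"fingers": -1},{"dx": 8.9,"dy": 30.8,"dz": -6,"turn": 0,"fingers": -1},{"dx": 8.9,"dy": 30.8,"dz": -4.5,"turn": 0,"fingers": -1},{"dx": 8.9,"dy": 30.8,"dz": -3.5,"turn": 0,"fingers": -1},{"dx": 8.9,"dy": 30.8,"dz": -3.2,"turn": 0,"fingers": -1},{"dx": 8.9,"dy": 30.8,"dz": -3.2,"turn": 0,"fingers": -1}])

```text
t: 12.32
position: [0.5112, -0.0621, 0.0464]
orientation: [0.0, 1.0, -0.015, 0.0]
contact_force: [0.5, 0.3, -1.1]
gripper_width: 0.0584
```

Run:
```python
from h import *
go(*w2(.0375,-.045),.0397,-.033)
```

```text
t 12.3 pos [ 0.5112 -0.0621  0.0464] yaw -0.030 w 0.0584 F [ 0.5  0.3 -1.1] j6 1.35
 -> dx 0.07 dy 0.04 dz 0.67 turn 0.003
```

>>> move_arm(moves=[{"dx": 0,"dy": 0,"dz": 0.4,"turn": 0,"fingers": -1},{"dx": 0,"dy": 0,"dz": 0.6,"turn": 0,"fingers": -1},{"dx": 0,"dy": 0,"dz": 0.75,"turn": 0,"fingers": -1},{"dx": 0,"dy": 0,"dz": 0.75,"turn": 0,"fingers": -1},{"dx": 0,"dy": 0,"dz": 0.75,"turn": 0,"fingers": -1}])

```text
t: 12.95
position: [0.511, -0.0627, 0.0398]
orientation: [-0.0, 1.0, -0.016, 0.0]
contact_force: [-2.9, 0.9, 5.6]
gripper_width: 0.0585
```

>>> move_arm(moves=[{"dx": 0,"dy": 0,"dz": -0.05,"turn": 0,"fingers": 0.5},{"dx": 0,"dy": 0,"dz": -0.05,"turn": 0,"fingers": 0.9},{"dx": 0,"dy": 0,"dz": -0.05,"turn": 0,"fingers": 1},{"dx": 0,"dy": 0,"dz": -0.05,"turn": 0,"fingers": 1},{"dx": 0,"dy": 0,"dz": -3,"turn": 0,"fingers": 1},{"dx": 0,"dy": 0,"dz": -7,"turn": 0,"fingers": 1},{"dx": 0,"dy": 0,"dz": -11,"turn": 0,"fingers": 1},{"dx": -2,"dy": -6,"dz": -11,"turn": 0,"fingers": 1},{"dx": -4,"dy": -12,"dz": -11,"turn": 0,"fingers": 1},{"dx": -6,"dy": -18,"dz": -11,"turn": 0,"fingers": 1},{"dx": -8,"dy": -24,"dz": -11,"turn": 0,"fingers": 1},{"dx": -10.5,"dy": -30,"dz": -11,"turn": 0,"fingers": 1},{"dx": -12.5,"dy": -36,"dz": -11,"turn": 0,"fingers": 1},{"dx": -14.2,"dy": -40.5,"dz": -11,"turn": 0,"fingers": 1},{"dx": -14.2,"dy": -40.5,"dz": -11,"turn": 0,"fingers": 1},{"dx": -14.2,"dy": -40.5,"dz": -11,"turn": 0,"fingers": 1}])

```text
t: 14.95
position: [0.3814, 0.346, 0.1484]
orientation: [0.001, 1.0, -0.016, -0.0]
contact_force: [0.5, -0.3, 0.2]
gripper_width: 0.0857
```

Run:
```python
from h import *
d=grab('scene','s3');S=world(d)
for n,b in [('ram1',(197,215,222,250)),('ram2tray',(290,215,350,290))]:
    P=S[b[1]:b[3],b[0]:b[2]].reshape(-1,3);h=(P[:,2]>.035)&(P[:,2]<.055) if n=='ram1' else (P[:,2]>.055)&(P[:,2]<.08)&(P[:,0]>.46)
    print(n,(P[h].min(0)+P[h].max(0))/2,np.ptp(P[h],0),h.sum())
cv2.imwrite('pics/s3c.png',cv2.resize(d['img'][120:330,130:410],(800,600),interpolation=cv2.INTER_CUBIC)[:,:,::-1])
go(.381,.346,.015,-.033)
```

```text
ram1 [0.40980711 0.37274132 0.0451963 ] [0.1174741  0.11556328 0.01946637] 274
ram2tray [ 0.51081636 -0.06602845  0.06577427] [0.06090856 0.05909092 0.02152458] 310
t 15.0 pos [0.3817 0.3455 0.1485] yaw -0.032 w 0.0858 F [ 0.1 -0.4 -0.1] j6 0.49
 -> dx -0.06 dy -0.06 dz 13.35 turn 0.001
```

View pics/s3c.png

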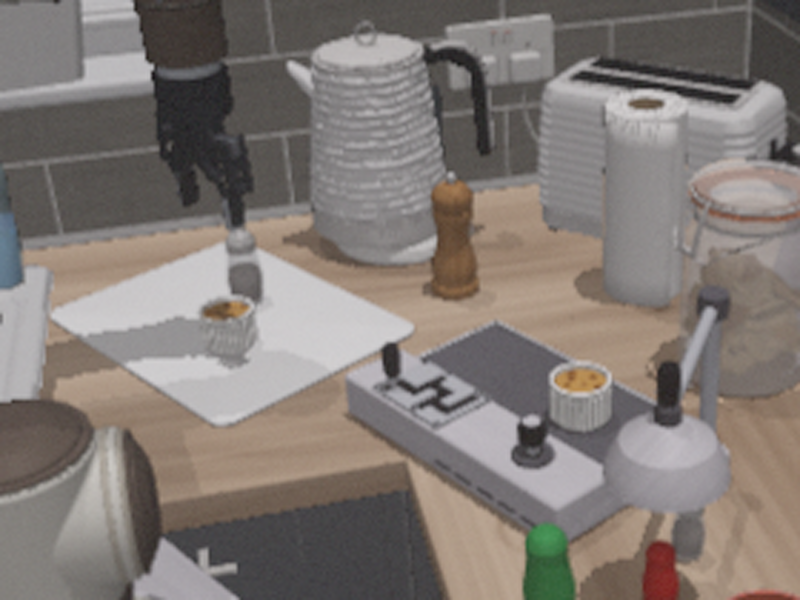

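Ramekin 2 stands upright on the tray at crop (580,395). Ramekin 1 is still at crop (228,325). I'll grasp it.

>>> move_arm(moves=[{"dx": 0,"dy": 0,"dz": 4,"turn": 0,"fingers": 1},{"dx": 0,"dy": 0,"dz": 8,"turn": 0,"fingers": 1},{"dx": 0,"dy": 0,"dz": 11,"turn": 0,"fingers": 1},{"dx": 0,"dy": 0,"dz": 12.7,"turn": 0,"fingers": 1},{"dx": 0,"dy": 0,"dz": 13.3,"turn": 0,"fingers": 1},{"dx": 0,"dy": 0,"dz": 13.3,"turn": 0,"fingers": 1},{"dx": 0,"dy": 0,"dz": 13.3,"turn": 0,"fingers": -1},{"dx": 0,"dy": 0,"dz": 13.3,"turn": 0,"fingers": -1},{"dx": 0,"dy": 0,"dz": 13.3,"turn": 0,"fingers": -1},{"dx": 0,"dy": 0,"dz": 13.3,"turn": 0,"fingers": -1},{"dx": 0,"dy": 0,"dz": 13.3,"turn": 0,"fingers": -1},{"dx": 0,"dy": 0,"dz": 13.3,"turn": 0,"fingers": -1}])

```text
t: 16.5
position: [0.3825, 0.3475, 0.0173]
orientation: [-0.001, 1.0, -0.016, 0.001]
contact_force: [0.8, -0.5, 6.2]
gripper_width: 0.0585
```

Run:
```python
from h import *
go(*w2(.0375,.075),.115,-.033)
```

```text
t 16.5 pos [0.3825 0.3475 0.0173] yaw -0.031 w 0.0585 F [ 0.8 -0.5  6.2] j6 0.49
 -> dx 14.25 dy 28.55 dz -9.82 turn 0.002
```

>>> move_arm(moves=[{"dx": 0,"dy": 0,"dz": -3,"turn": 0,"fingers": -1},{"dx": 0,"dy": 0,"dz": -7,"turn": 0,"fingers": -1},{"dx": 2.5,"dy": 3,"dz": -9,"turn": 0,"fingers": -1},{"dx": 5,"dy": 7,"dz": -9,"turn": 0,"fingers": -1},{"dx": 8,"dy": 11,"dz": -9,"turn": 0,"fingers": -1},{"dx": 11,"dy": 15,"dz": -9,"turn": 0,"fingers": -1},{"dx": 13.5,"dy": 19,"dz": -9,"turn": 0,"fingers": -1},{"dx": 14.2,"dy": 23.5,"dz": -9,"turn": 0,"fingers": -1},{"dx": 14.2,"dy": 27.5,"dz": -8,"turn": 0,"fingers": -1},{"dx": 14.2,"dy": 28.5,"dz": -6,"turn": 0,"fingers": -1},{"dx": 14.2,"dy": 28.5,"dz": -4.5,"turn": 0,"fingers": -1},{"dx": 14.2,"dy": 28.5,"dz": -3.5,"turn": 0,"fingers": -1},{"dx": 14.2,"dy": 28.5,"dz": -3.2,"turn": 0,"fingers": -1},{"dx": 14.2,"dy": 28.5,"dz": -3.2,"turn": 0,"fingers": -1}])

```text
t: 18.25
position: [0.5149, 0.0577, 0.0479]
orientation: [-0.0, 1.0, -0.015, 0.0]
contact_force: [0.1, 0.4, -2.6]
gripper_width: 0.059
```

Run:
```python
from h import *
go(*w2(.0375,.075),.0413,-.033)
```

```text
t 18.2 pos [0.5149 0.0577 0.0479] yaw -0.031 w 0.0590 F [ 0.1  0.4 -2.6] j6 1.11
 -> dx 0.10 dy 0.03 dz 0.66 turn 0.002
```

>>> move_arm(moves=[{"dx": 0,"dy": 0,"dz": 0.4,"turn": 0,"fingers": -1},{"dx": 0,"dy": 0,"dz": 0.6,"turn": 0,"fingers": -1},{"dx": 0,"dy": 0,"dz": 0.75,"turn": 0,"fingers": -1},{"dx": 0,"dy": 0,"dz": 0.75,"turn": 0,"fingers": -1},{"dx": 0,"dy": 0,"dz": 0.75,"turn": 0,"fingers": -1}])

```text
t: 18.88
position: [0.5147, 0.0572, 0.0413]
orientation: [-0.0, 1.0, -0.016, 0.0]
contact_force: [-2.5, 0.8, 6.5]
gripper_width: 0.0586
```

>>> move_arm(moves=[{"dx": 0,"dy": 0,"dz": -0.05,"turn": 0,"fingers": 0.5},{"dx": 0,"dy": 0,"dz": -0.05,"turn": 0,"fingers": 0.9},{"dx": 0,"dy": 0,"dz": -0.05,"turn": 0,"fingers": 1},{"dx": 0,"dy": 0,"dz": -0.05,"turn": 0,"fingers": 1},{"dx": 0,"dy": 0,"dz": -3,"turn": 0,"fingers": 1},{"dx": 0,"dy": 0,"dz": -7,"turn": 0,"fingers": 1},{"dx": 0,"dy": 0,"dz": -10,"turn": 0,"fingers": 1},{"dx": -6,"dy": -2,"dz": -10,"turn": 0,"fingers": 1},{"dx": -11.5,"dy": -2,"dz": -10,"turn": 0,"fingers": 1},{"dx": -11.5,"dy": -2,"dz": -10,"turn": 0,"fingers": 1},{"dx": -11.5,"dy": -2,"dz": -10,"turn": 0,"fingers": 1}])

```text
t: 20.25
position: [0.4011, 0.0812, 0.1409]
orientation: [-0.0, 1.0, -0.015, 0.001]
contact_force: [0.5, -0.4, 0.0]
gripper_width: 0.0853
```

Run:
```python
from h import *
d=grab('top','t1');W=world(d)
cv2.imwrite('pics/t1c.png',cv2.resize(d['img'][190:330,240:440],(800,560),interpolation=cv2.INTER_CUBIC)[:,:,::-1])
s=grab('scene','s4');S=world(s)
P=S[235:258,258:276].reshape(-1,3);P=P[(P[:,2]>.065)&(P[:,2]<.11)];print('sel scene',(P.min(0)+P.max(0))/2,np.ptp(P,0),len(P))
print(w2(-.078,.095))
go(*w2(-.078,.095),.065,-.033)
```

```text
sel scene [0.40131383 0.08073943 0.08374555] [0.01746979 0.01887911 0.03710055] 74
[0.4010769  0.08122181]
t 20.4 pos [0.4016 0.0812 0.1406] yaw -0.032 w 0.0854 F [ 0.4 -0.5 -0.2] j6 0.94
 -> dx -0.06 dy -0.00 dz 7.56 turn 0.001
```

View pics/t1c.png

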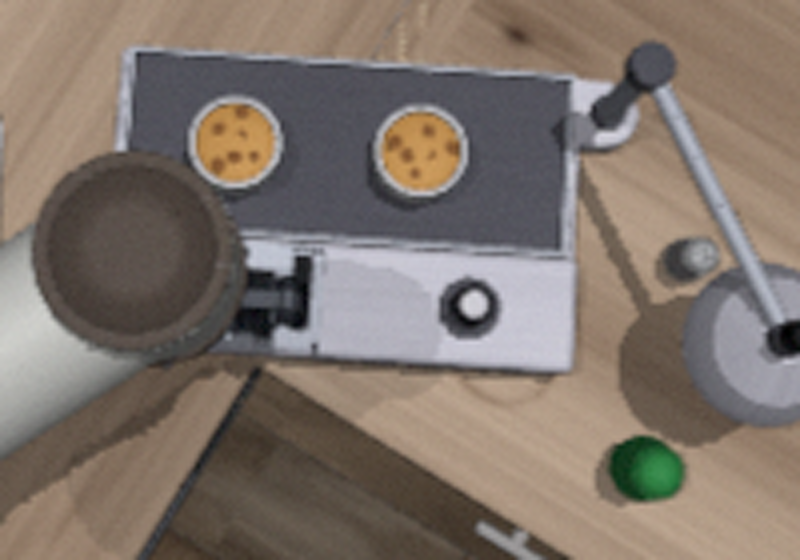

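Both ramekins stand upright inside the rim at crop (235,142) and (420,152). The tool is over the selector, and the scene camera's fix agrees to within 1 mm. Grip it.

>>> move_arm(moves=[{"dx": 0,"dy": 0,"dz": 2.5,"turn": 0,"fingers": 1},{"dx": 0,"dy": 0,"dz": 5,"turn": 0,"fingers": 1},{"dx": 0,"dy": 0,"dz": 7,"turn": 0,"fingers": 1},{"dx": 0,"dy": 0,"dz": 7.5,"turn": 0,"fingers": 1},{"dx": 0,"dy": 0,"dz": 7.5,"turn": 0,"fingers": -1},{"dx": 0,"dy": 0,"dz": 7.5,"turn": 0,"fingers": -1},{"dx": 0,"dy": 0,"dz": 7.5,"turn": 0,"fingers": -1},{"dx": 0,"dy": 0,"dz": 7.5,"turn": 0,"fingers": -1},{"dx": 0,"dy": 0,"dz": 7.5,"turn": 0,"fingers": -1},{"dx": 0,"dy": 0,"dz": 7.5,"turn": 0,"fingers": -1},{"dx": 0,"dy": 0,"dz": 7.5,"turn": 0,"fingers": -1}])

```text
t: 21.72
position: [0.4017, 0.0818, 0.0662]
orientation: [-0.001, 1.0, -0.015, 0.002]
contact_force: [-1.1, 3.2, 5.6]
gripper_width: 0.0161
```

>>> move_arm(moves=[{"dx": 0.4,"dy": 0,"dz": 0,"turn": 0,"fingers": -1},{"dx": 0.8,"dy": 0,"dz": 0,"turn": 0,"fingers": -1},{"dx": 1.1,"dy": 0,"dz": 0,"turn": 0,"fingers": -1},{"dx": 1.1,"dy": 0,"dz": 0,"turn": 0,"fingers": -1},{"dx": 1.1,"dy": 0.6,"dz": 0,"turn": 0,"fingers": -1},{"dx": 1.1,"dy": 1.2,"dz": 0,"turn": 0,"fingers": -1},{"dx": 1.1,"dy": 1.8,"dz": 0,"turn": 0,"fingers": -1},{"dx": 1.1,"dy": 2.3,"dz": 0,"turn": 0,"fingers": -1},{"dx": 1.1,"dy": 2.4,"dz": 0,"turn": 0,"fingers": -1},{"dx": 1.1,"dy": 2.4,"dz": 0,"turn": 0,"fingers": -1}])

```text
t: 22.98
position: [0.4112, 0.0573, 0.0661]
orientation: [-0.001, 1.0, -0.016, 0.001]
contact_force: [-3.3, 6.2, 7.6]
gripper_width: 0.0166
```

```bash
cat >> h.py <<'E'
def wf():
    s=r.sense();c,n=np.cos(WA),np.sin(WA);p=s['position'][:2]-WX;print('tool in warmer mm',(np.array([c*p[0]+n*p[1],-n*p[0]+c*p[1]])*1000).round(1),'F',s['contact_force'].round(1),s['gripper_width'].round(4))
E
python3 -c "
from h import *
wf()"
```

```text
Traceback (most recent call last):
  File "h.py", line 29, in wf
    s=r.sense();c,n=np.cos(WA),np.sin(WA);p=s['position'][:2]-WX;print('tool in warmer mm',(np.array([c*p[0]+n*p[1],-n*p[0]+c*p[1]])*1000).round(1),'F',s['contact_force'].round(1),s['gripper_width'].round(4))
                                                                                                                                                                                    ^^^^^^^^^^^^^^^^^^^^^^^^
AttributeError: 'float' object has no attribute 'round'
```

>>> move_arm(moves=[{"dx": 0.6,"dy": 0,"dz": 0,"turn": 0,"fingers": -1},{"dx": 1.2,"dy": 0,"dz": 0,"turn": 0,"fingers": -1},{"dx": 1.8,"dy": 0,"dz": 0,"turn": 0,"fingers": -1},{"dx": 2.0,"dy": 0,"dz": 0,"turn": 0,"fingers": -1},{"dx": 2.0,"dy": 0,"dz": 0,"turn": 0,"fingers": -1},{"dx": 2.0,"dy": 0.6,"dz": 0,"turn": 0,"fingers": -1},{"dx": 2.0,"dy": 1.2,"dz": 0,"turn": 0,"fingers": -1},{"dx": 2.0,"dy": 1.8,"dz": 0,"turn": 0,"fingers": -1},{"dx": 2.0,"dy": 2.4,"dz": 0,"turn": 0,"fingers": -1},{"dx": 2.0,"dy": 2.4,"dz": 0,"turn": 0,"fingers": -1},{"dx": 2.0,"dy": 2.4,"dz": 0,"turn": 0,"fingers": -1}])

```text
t: 24.35
position: [0.43, 0.0324, 0.0659]
orientation: [-0.0, 1.0, -0.016, 0.0]
contact_force: [-3.0, 6.2, 6.8]
gripper_width: 0.0163
```

```bash
sed -i "s/s\['gripper_width'\].round(4)/s['gripper_width']/" h.py
python3 -c "
from h import *
wf()"
```

```text
tool in warmer mm [-47.5  47.2] F [-3.   6.2  6.8] 0.016309669230930954
```

>>> move_arm(moves=[{"dx": -0.6,"dy": 0,"dz": 0,"turn": 0,"fingers": -1},{"dx": -1.2,"dy": 0,"dz": 0,"turn": 0,"fingers": -1},{"dx": -1.8,"dy": 0,"dz": 0,"turn": 0,"fingers": -1},{"dx": -2.0,"dy": 0,"dz": 0,"turn": 0,"fingers": -1},{"dx": -2.0,"dy": 0,"dz": 0,"turn": 0,"fingers": -1},{"dx": -2.0,"dy": 0.6,"dz": 0,"turn": 0,"fingers": -1},{"dx": -2.0,"dy": 1.2,"dz": 0,"turn": 0,"fingers": -1},{"dx": -2.0,"dy": 1.8,"dz": 0,"turn": 0,"fingers": -1},{"dx": -2.0,"dy": 2.4,"dz": 0,"turn": 0,"fingers": -1},{"dx": -2.0,"dy": 2.4,"dz": 0,"turn": 0,"fingers": -1},{"dx": -2.0,"dy": 2.4,"dz": 0,"turn": 0,"fingers": -1}])

```text
t: 25.72
position: [0.409, 0.0092, 0.0661]
orientation: [-0.001, 1.0, -0.016, 0.0]
contact_force: [-2.2, 7.4, 10.9]
gripper_width: 0.0166
```

```bash
python3 -c "
from h import *
wf()"
```

```text
tool in warmer mm [-67.7  23.2] F [-2.2  7.4 10.9] 0.016624278666478857
```

>>> move_arm(moves=[{"dx": 0.6,"dy": 0,"dz": 0,"turn": 0,"fingers": -1},{"dx": 1.2,"dy": 0,"dz": 0,"turn": 0,"fingers": -1},{"dx": 1.8,"dy": 0,"dz": 0,"turn": 0,"fingers": -1},{"dx": 2.4,"dy": 0,"dz": 0,"turn": 0,"fingers": -1},{"dx": 2.9,"dy": 0,"dz": 0,"turn": 0,"fingers": -1},{"dx": 3.2,"dy": 0,"dz": 0,"turn": 0,"fingers": -1},{"dx": 3.4,"dy": 0,"dz": 0,"turn": 0,"fingers": -1},{"dx": 3.4,"dy": 0,"dz": 0,"turn": 0,"fingers": -1}])

```text
t: 26.72
position: [0.4404, 0.0079, 0.0655]
orientation: [-0.0, 1.0, -0.016, -0.002]
contact_force: [-6.4, 10.2, 12.2]
gripper_width: 0.0163
```

```bash
python3 -c "
from h import *
wf()"
```

```text
tool in warmer mm [-36.3  23. ] F [-6.4 10.2 12.2] 0.016329992952187254
```

>>> move_arm(moves=[{"dx": 0.2,"dy": 0,"dz": 0,"turn": 0,"fingers": -1},{"dx": 0.3,"dy": 0,"dz": 0,"turn": 0,"fingers": -1},{"dx": 0.3,"dy": 0,"dz": 0,"turn": 0,"fingers": -1}])

```text
t: 27.1
position: [0.4407, 0.0077, 0.0653]
orientation: [0.0, 1.0, -0.017, -0.005]
contact_force: [-14.1, 15.3, 19.8]
gripper_width: 0.0163
```

```bash
python3 -c "
from h import *
wf()"
```

```text
tool in warmer mm [-36.   22.8] F [-14.1  15.3  19.8] 0.016270115221405253
```

>>> move_arm(moves=[{"dx": -0.4,"dy": 0,"dz": 0,"turn": 0,"fingers": -1},{"dx": -0.4,"dy": 0,"dz": 0,"turn": 0,"fingers": 0.5},{"dx": -0.4,"dy": 0,"dz": 0,"turn": 0,"fingers": 1},{"dx": -0.4,"dy": 0,"dz": 0,"turn": 0,"fingers": 1},{"dx": -0.4,"dy": 0,"dz": 0,"turn": 0,"fingers": 1},{"dx": -0.4,"dy": 0,"dz": -4,"turn": 0,"fingers": 1},{"dx": -0.4,"dy": 0,"dz": -9,"turn": 0,"fingers": 1},{"dx": -0.4,"dy": 0,"dz": -14,"turn": 0,"fingers": 1},{"dx": -0.4,"dy": 0,"dz": -19,"turn": 0,"fingers": 1},{"dx": -0.4,"dy": 0,"dz": -20,"turn": 0,"fingers": 1}])

```text
t: 28.35
position: [0.4435, 0.0076, 0.2688]
orientation: [-0.001, 1.0, -0.016, 0.003]
contact_force: [0.2, -0.6, -0.7]
gripper_width: 0.0853
```

Run:
```python
from h import *
s=grab('scene','s5');S=world(s);d=load('t1');W=world(d)
b=cv2.resize(s['img'][190:350,240:440],(750,600),interpolation=cv2.INTER_CUBIC)
cv2.imwrite('pics/s5c.png',b[:,:,::-1])
inv=lambda p:(np.array([[np.cos(WA),np.sin(WA)],[-np.sin(WA),np.cos(WA)]])@(p-WX)).round(4)
P=S[200:265,255:330].reshape(-1,3);P=P[(P[:,2]>.068)&(P[:,2]<.11)&(P[:,0]<.46)&(P[:,1]>-.04)];c=(P.min(0)+P.max(0))/2;print('sel',c,np.ptp(P,0),inv(c[:2]))
for D,V,bx in((d,W,(390,198,415,216)),(s,S,(360,212,390,240))):
    c,m,pt,k=cen(D,V,bx,.19,.203);print('hub',c,pt,k,inv(c))
for D,V,bx in((d,W,(425,260,455,287)),(s,S,(350,240,378,270))):
    c,m,pt,k=cen(D,V,bx,.205,.24);print('lampgrip',c,pt,k,inv(c))
go(.389,-.2705,.245,-.033)
print(r.sense()['joint_positions'].round(2))
```

```text
sel [0.43979401 0.00478503 0.08461132] [0.02184653 0.01631755 0.03266316] [-0.0368  0.0199]
hub [ 0.5416576  -0.19028128] [0.03280594 0.02775632] 121 [ 0.0715 -0.1717]
hub [ 0.52026839 -0.20267521] [0.080138   0.04646831] 95 [ 0.0505 -0.1848]
lampgrip [ 0.38961909 -0.2697195 ] [0.01636106 0.01684286] 64 [-0.0779 -0.2561]
lampgrip [ 0.38821756 -0.27183858] [0.01717616 0.01684724] 94 [-0.0792 -0.2583]
t 28.4 pos [0.4431 0.0075 0.268 ] yaw -0.032 w 0.0854 F [0.2 0.4 0.4] j6 1.15
 -> dx -4.53 dy 27.97 dz 2.23 turn 0.001
[ 0.39  0.04 -0.35  0.   -1.18  1.15]
```

View pics/s5c.png

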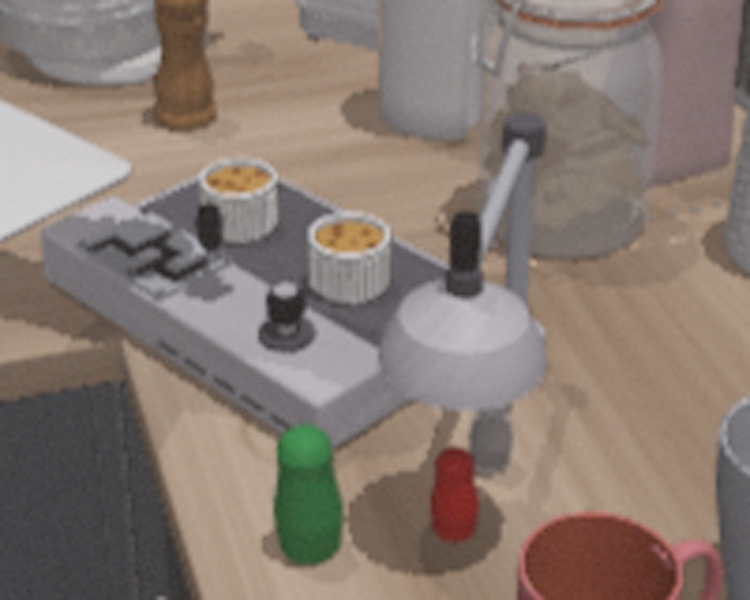

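Selector grip is now at the rear right three-dot notch, crop (208,225), and both ramekins are in place. The lamp grip is at crop (465,240). Moving there.

>>> move_arm(moves=[{"dx": -1,"dy": 6,"dz": 0,"turn": 0,"fingers": 1},{"dx": -2,"dy": 12,"dz": 0,"turn": 0,"fingers": 1},{"dx": -3,"dy": 18,"dz": 0,"turn": 0,"fingers": 1},{"dx": -4,"dy": 24,"dz": 0,"turn": 0,"fingers": 1},{"dx": -4.5,"dy": 28,"dz": 0,"turn": 0,"fingers": 1},{"dx": -4.5,"dy": 28,"dz": 0,"turn": 0,"fingers": 1},{"dx": -4.5,"dy": 28,"dz": 1,"turn": 0,"fingers": 1},{"dx": -4.5,"dy": 28,"dz": 1,"turn": 0,"fingers": 1}])

```text
t: 29.4
position: [0.3875, -0.2698, 0.2536]
orientation: [-0.001, 1.0, -0.015, -0.002]
contact_force: [-0.7, -0.2, 0.1]
gripper_width: 0.0854
```

Run:
```python
from h import *
go(.389,-.2707,.199,-.033)
```

```text
t 29.4 pos [ 0.3875 -0.2698  0.2536] yaw -0.031 w 0.0854 F [-0.7 -0.2  0.1] j6 1.80
 -> dx 0.17 dy 0.09 dz 5.46 turn 0.002
```

>>> move_arm(moves=[{"dx": 0.15,"dy": 0.1,"dz": 2,"turn": 0,"fingers": 1},{"dx": 0.15,"dy": 0.1,"dz": 4,"turn": 0,"fingers": 1},{"dx": 0.15,"dy": 0.1,"dz": 5.2,"turn": 0,"fingers": 1},{"dx": 0.15,"dy": 0.1,"dz": 5.4,"turn": 0,"fingers": 1},{"dx": 0.15,"dy": 0.1,"dz": 5.4,"turn": 0,"fingers": -1},{"dx": 0.15,"dy": 0.1,"dz": 5.4,"turn": 0,"fingers": -1},{"dx": 0.15,"dy": 0.1,"dz": 5.4,"turn": 0,"fingers": -1},{"dx": 0.15,"dy": 0.1,"dz": 5.4,"turn": 0,"fingers": -1},{"dx": 0.15,"dy": 0.1,"dz": 5.4,"turn": 0,"fingers": -1},{"dx": 0.15,"dy": 0.1,"dz": 5.4,"turn": 0,"fingers": -1}])

```text
t: 30.65
position: [0.3904, -0.2721, 0.2019]
orientation: [0.0, 1.0, -0.016, 0.001]
contact_force: [1.5, 2.8, 3.6]
gripper_width: 0.0157
```

Run:
```python
from h import *
wf()
s=r.sense();p=s['position'][:2]
tm=w2(.0375,0); hub=np.array([.5416,-.1903])
# post = intersection of r=.176 circles about tool/lamp and tray_mid, near hub
from scipy.optimize import fsolve
post=fsolve(lambda x:[np.hypot(*(x-p))-.176,np.hypot(*(x-tm))-.176],hub);print('post',post,'hub',hub,np.hypot(*(hub-p)),np.hypot(*(hub-tm)))
a0=np.arctan2(*(p-post)[::-1])%(2*np.pi);a1=np.arctan2(*(tm-post)[::-1]);print(a0,a1,a0-a1)
q=s['orientation'];R=Ro.from_quat([q[1],q[2],q[3],q[0]]).as_matrix()[:2,:2]
for k in range(1,20):
    a=a0-(a0-a1)*k/19; print(k,(R.T@(post+.176*np.array([np.cos(a),np.sin(a)])-p)*100).round(2),round((a0-a1)*k/19,2))
```

```text
tool in warmer mm [ -77.  -258.5] F [1.5 2.8 3.6] 0.015697153868758827
post [ 0.54632529 -0.1904262 ] hub [ 0.5416 -0.1903] 0.17188862018123754 0.1750524234022299
3.624286694707862 1.7590986710126975 1.8651880236951646
1 [-0.77 -1.54] 0.1
2 [-1.39 -3.16] 0.2
3 [-1.85 -4.82] 0.29
4 [-2.15 -6.52] 0.39
5 [-2.27 -8.25] 0.49
6 [-2.23 -9.97] 0.59
7 [ -2.01 -11.69] 0.69
8 [ -1.63 -13.37] 0.79
9 [ -1.09 -15.01] 0.88
10 [ -0.39 -16.59] 0.98
11 [  0.47 -18.09] 1.08
12 [  1.46 -19.5 ] 1.18
13 [  2.59 -20.81] 1.28
14 [  3.84 -22.  ] 1.37
15 [  5.21 -23.06] 1.47
16 [  6.67 -23.98] 1.57
17 [  8.21 -24.75] 1.67
18 [  9.82 -25.37] 1.77
19 [ 11.49 -25.83] 1.87
```

>>> move_arm(moves=[{"dx": -0.4,"dy": -0.8,"dz": 0,"turn": 0.05,"fingers": -1},{"dx": -0.77,"dy": -1.54,"dz": 0,"turn": 0.1,"fingers": -1},{"dx": -1.39,"dy": -3.16,"dz": 0,"turn": 0.2,"fingers": -1},{"dx": -1.85,"dy": -4.82,"dz": 0,"turn": 0.29,"fingers": -1},{"dx": -2.15,"dy": -6.52,"dz": 0,"turn": 0.39,"fingers": -1},{"dx": -2.27,"dy": -8.25,"dz": 0,"turn": 0.49,"fingers": -1},{"dx": -2.23,"dy": -9.97,"dz": 0,"turn": 0.59,"fingers": -1},{"dx": -2.01,"dy": -11.69,"dz": 0,"turn": 0.69,"fingers": -1},{"dx": -1.63,"dy": -13.37,"dz": 0,"turn": 0.79,"fingers": -1},{"dx": -1.63,"dy": -13.37,"dz": 0,"turn": 0.79,"fingers": -1}])

```text
t: 31.9
position: [0.3773, -0.1375, 0.2019]
orientation: [0.0, 0.917, -0.399, -0.0]
contact_force: [-1.3, 3.1, 6.3]
gripper_width: 0.0161
```

Run:
```python
from h import *
wf()
p=r.sense()['position'];print(p,np.hypot(*(p[:2]-[.5463,-.1904])))
go(*w2(.0375,0),.2,-.031-1.865)
```

```text
tool in warmer mm [ -94.5 -124.4] F [-1.3  3.1  6.3] 0.01605298830396873
[ 0.37733399 -0.13747103  0.20187066] 0.177062105867293
t 31.9 pos [ 0.3773 -0.1375  0.2019] yaw -0.820 w 0.0161 F [-1.3  3.1  6.3] j6 0.69
 -> dx 0.51 dy -18.13 dz 0.17 turn 1.076
```

>>> move_arm(moves=[{"dx": -0.4,"dy": -0.8,"dz": 0,"turn": 0.05,"fingers": -1},{"dx": -0.77,"dy": -1.54,"dz": 0,"turn": 0.1,"fingers": -1},{"dx": -1.39,"dy": -3.16,"dz": 0,"turn": 0.2,"fingers": -1},{"dx": -1.85,"dy": -4.82,"dz": 0,"turn": 0.29,"fingers": -1},{"dx": -2.15,"dy": -6.52,"dz": 0,"turn": 0.39,"fingers": -1},{"dx": -2.27,"dy": -8.25,"dz": 0,"turn": 0.49,"fingers": -1},{"dx": -2.23,"dy": -9.97,"dz": 0,"turn": 0.59,"fingers": -1},{"dx": -2.01,"dy": -11.69,"dz": 0,"turn": 0.69,"fingers": -1},{"dx": -1.63,"dy": -13.37,"dz": 0,"turn": 0.79,"fingers": -1},{"dx": -1.09,"dy": -15.01,"dz": 0,"turn": 0.88,"fingers": -1},{"dx": -0.39,"dy": -16.59,"dz": 0,"turn": 0.98,"fingers": -1},{"dx": 0.5,"dy": -18.1,"dz": 0,"turn": 1.08,"fingers": -1},{"dx": 0.5,"dy": -18.1,"dz": 0,"turn": 1.08,"fingers": -1},{"dx": 0.5,"dy": -18.1,"dz": 0,"turn": 1.08,"fingers": -1}])

```text
t: 33.65
position: [0.5149, -0.0153, 0.202]
orientation: [0.003, -0.581, 0.814, 0.001]
contact_force: [-1.5, 13.6, 5.7]
gripper_width: 0.0158
```

Run:
```python
from h import *
wf()
go(*w2(.0375,0),.2,-.031-1.865)
```

```text
tool in warmer mm [38.9  2.2] F [-1.5 13.6  5.7] 0.015779191044553827
t 33.6 pos [ 0.5149 -0.0153  0.202 ] yaw -1.901 w 0.0158 F [-1.5 13.6  5.7] j6 -0.61
 -> dx 0.26 dy 0.07 dz 0.19 turn -0.005
```

>>> move_arm(moves=[{"dx": 0,"dy": 0,"dz": 0,"turn": 0,"fingers": 0.3},{"dx": 0,"dy": 0,"dz": 0,"turn": 0,"fingers": 1},{"dx": 0,"dy": 0,"dz": 0,"turn": 0,"fingers": 1},{"dx": 0,"dy": 0,"dz": 0,"turn": 0,"fingers": 1},{"dx": 0,"dy": 0,"dz": -2,"turn": 0,"fingers": 1},{"dx": 0,"dy": 0,"dz": -5,"turn": 0,"fingers": 1},{"dx": 0,"dy": 0,"dz": -8,"turn": 0,"fingers": 1},{"dx": 0,"dy": 0,"dz": -8,"turn": 0,"fingers": 1}])

```text
t: 34.65
position: [0.5148, -0.0185, 0.2839]
orientation: [0.002, -0.581, 0.814, -0.001]
contact_force: [0.0, -0.6, -1.0]
gripper_width: 0.0849
```

Run:
```python
from h import *
print(w2(-.0616,-.0846))
go(*w2(-.0616,-.0846),.28,-1.604)
```

```text
[ 0.41154224 -0.09882151]
t 34.6 pos [ 0.5148 -0.0185  0.2839] yaw -1.902 w 0.0849 F [ 0.  -0.6 -1. ] j6 -0.61
 -> dx 10.96 dy 7.16 dz 0.33 turn -0.298
```

>>> move_arm(moves=[{"dx": 5,"dy": 3.3,"dz": 0,"turn": -0.15,"fingers": 1},{"dx": 11,"dy": 7.2,"dz": 0,"turn": -0.3,"fingers": 0.4},{"dx": 11,"dy": 7.2,"dz": 0,"turn": -0.3,"fingers": 0.4},{"dx": 11,"dy": 7.2,"dz": 0,"turn": -0.3,"fingers": 0.4},{"dx": 11,"dy": 7.2,"dz": 0,"turn": -0.3,"fingers": 0.4}])

```text
t: 35.28
position: [0.4106, -0.0986, 0.281]
orientation: [-0.0, -0.696, 0.718, 0.0]
contact_force: [1.3, 0.8, 1.0]
gripper_width: 0.0596
```

Run:
```python
from h import *
inv=lambda p:(np.array([[np.cos(WA),np.sin(WA)],[-np.sin(WA),np.cos(WA)]])@(p-WX)).round(4)
s=grab('scene','s6');S=world(s);d=grab('top','t2');W=world(d)
P=S.reshape(-1,3);T=W.reshape(-1,3)
for n,Q in(('scene',P),('top',T)):
    h=(Q[:,2]>.197)&(Q[:,2]<.24)&(np.hypot(Q[:,0]-.514,Q[:,1]+.017)<.04);c=(Q[h].min(0)+Q[h].max(0))/2 if h.any() else 0;print(n,'grip',h.sum(),h.any() and (inv(c[:2]),np.ptp(Q[h],0)))
    h=(Q[:,2]>.12)&(Q[:,2]<.181)&(np.hypot(Q[:,0]-.514,Q[:,1]+.017)<.065);c=(Q[h].min(0)+Q[h].max(0))/2;print(n,'shade',h.sum(),inv(c[:2]),np.ptp(Q[h],0))
cv2.imwrite('pics/s6c.png',cv2.resize(s['img'][150:350,180:440],(780,600),interpolation=cv2.INTER_CUBIC)[:,:,::-1])
go(*w2(-.0616,-.0846),.063,-1.604)
```

```text
scene grip 74 (array([ 0.0373, -0.0042]), array([0.01811358, 0.0155031 , 0.03157522]))
scene shade 726 [ 0.0336 -0.0079] [0.0868752  0.08704832 0.05512351]
top grip 60 (array([0.0374, 0.0004]), array([0.01620372, 0.01635989, 0.03045343]))
top shade 456 [ 0.0559 -0.0029] [0.05632518 0.10405399 0.05515132]
t 35.4 pos [ 0.4106 -0.0985  0.2809] yaw -1.601 w 0.0602 F [ 0.5 -0.1 -0.7] j6 -0.18
 -> dx 0.03 dy -0.11 dz 21.79 turn 0.003
```

View pics/s6c.png

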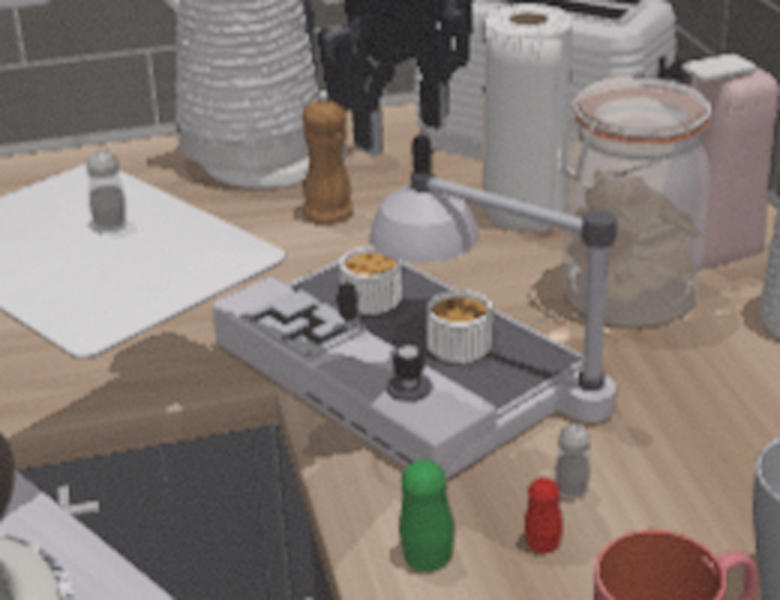

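All is set: 
- lamp grip over the tray middle (warmer frame 37 mm, about -2 mm, against 37.5, 0)
- both ramekins upright at crop (370,280) and (460,325)
- selector in the three-dot notch, crop (347,298)
- shaker upright on the board, crop (105,195)

Now the knob, crop (408,362).

>>> move_arm(moves=[{"dx": 0,"dy": -0.1,"dz": 4,"turn": 0,"fingers": 0.4},{"dx": 0,"dy": -0.1,"dz": 9,"turn": 0,"fingers": 0.4},{"dx": 0,"dy": -0.1,"dz": 14,"turn": 0,"fingers": 0.4},{"dx": 0,"dy": -0.1,"dz": 18,"turn": 0,"fingers": 0.4},{"dx": 0,"dy": -0.1,"dz": 20.5,"turn": 0,"fingers": 0.4},{"dx": 0,"dy": -0.1,"dz": 21.7,"turn": 0,"fingers": 0.4},{"dx": 0,"dy": -0.1,"dz": 21.7,"turn": 0,"fingers": 0.4},{"dx": 0,"dy": -0.1,"dz": 21.7,"turn": 0,"fingers": -1},{"dx": 0,"dy": -0.1,"dz": 21.7,"turn": 0,"fingers": -1},{"dx": 0,"dy": -0.1,"dz": 21.7,"turn": 0,"fingers": -1},{"dx": 0,"dy": -0.1,"dz": 21.7,"turn": 0,"fingers": -1},{"dx": 0,"dy": -0.1,"dz": 21.7,"turn": 0,"fingers": -1},{"dx": 0,"dy": -0.1,"dz": 21.7,"turn": 0,"fingers": -1}])

```text
t: 37.0
position: [0.4121, -0.0989, 0.0655]
orientation: [0.001, -0.696, 0.718, -0.001]
contact_force: [0.5, 0.2, 6.5]
gripper_width: 0.0228
```

>>> move_arm(moves=[{"dx": 0,"dy": 0,"dz": -0.4,"turn": 0,"fingers": -1},{"dx": 0,"dy": 0,"dz": -0.8,"turn": 0,"fingers": -1},{"dx": 0,"dy": 0,"dz": -1.2,"turn": 0,"fingers": -1},{"dx": 0,"dy": 0,"dz": -1.6,"turn": 0,"fingers": -1},{"dx": 0,"dy": 0,"dz": -1.7,"turn": 0,"fingers": -1},{"dx": 0,"dy": 0,"dz": -1.7,"turn": 0,"fingers": -1}])

```text
t: 37.75
position: [0.4119, -0.0989, 0.0813]
orientation: [0.001, -0.696, 0.718, -0.001]
contact_force: [6.0, -0.2, -8.1]
gripper_width: 0.0226
```

Run:
```python
from h import *
go(.4121,-.0989,.0655)
s=grab('scene','s7');S=world(s)
cv2.imwrite('pics/s7c.png',cv2.resize(s['img'][200:320,250:410],(800,600),interpolation=cv2.INTER_CUBIC)[:,:,::-1])
```

```text
t 37.8 pos [ 0.4119 -0.0989  0.0813] yaw -1.602 w 0.0226 F [ 6.  -0.2 -8.1] j6 -0.18
 -> dx 0.00 dy -0.01 dz 1.58 turn 0.000
```

View pics/s7c.png

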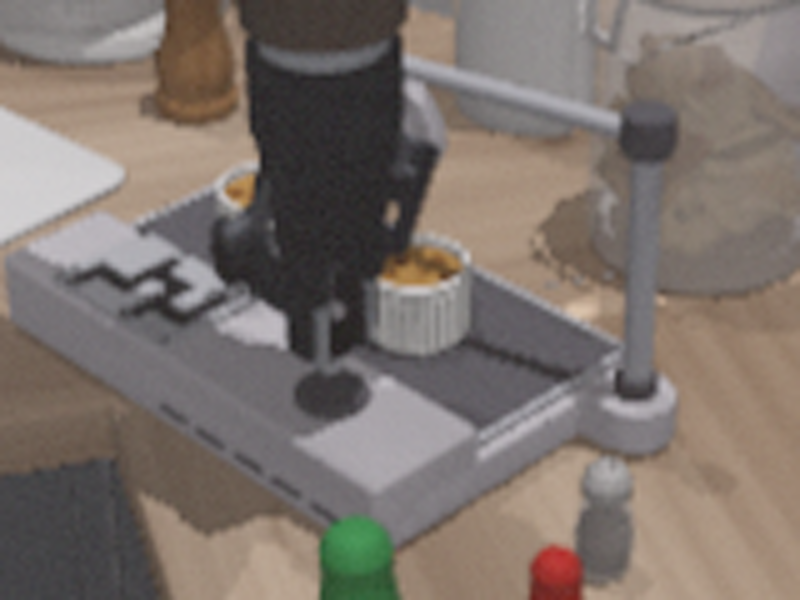

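The knob is up, with its stem visible at crop (322,340), a rise of about 16 mm at -8 N. Let it back down, release, and retreat.

>>> move_arm(moves=[{"dx": 0,"dy": 0,"dz": 0.5,"turn": 0,"fingers": -1},{"dx": 0,"dy": 0,"dz": 1.0,"turn": 0,"fingers": -1},{"dx": 0,"dy": 0,"dz": 1.5,"turn": 0,"fingers": -1},{"dx": 0,"dy": 0,"dz": 1.6,"turn": 0,"fingers": -1},{"dx": 0,"dy": 0,"dz": 1.6,"turn": 0,"fingers": 0.2},{"dx": 0,"dy": 0,"dz": 1.6,"turn": 0,"fingers": 0.4},{"dx": 0,"dy": 0,"dz": 1.6,"turn": 0,"fingers": 0.4},{"dx": 0,"dy": 0,"dz": 1.6,"turn": 0,"fingers": 0.4},{"dx": 0,"dy": 0,"dz": -1.5,"turn": 0,"fingers": 0.4},{"dx": 0,"dy": 0,"dz": -6,"turn": 0,"fingers": 0.4},{"dx": 0,"dy": 0,"dz": -11,"turn": 0,"fingers": 0.4},{"dx": 0,"dy": 0,"dz": -16,"turn": 0,"fingers": 0.4},{"dx": 0,"dy": 0,"dz": -20,"turn": 0,"fingers": 0.4},{"dx": 0,"dy": 0,"dz": -22,"turn": 0,"fingers": 0.4},{"dx": 0,"dy": 0,"dz": -22,"turn": 0,"fingers": 0.4}])

```text
t: 39.67
position: [0.4111, -0.099, 0.3025]
orientation: [0.001, -0.696, 0.718, -0.001]
contact_force: [0.4, 0.1, -0.9]
gripper_width: 0.0598
```

Run:
```python
from h import *
inv=lambda p:(np.array([[np.cos(WA),np.sin(WA)],[-np.sin(WA),np.cos(WA)]])@(p-WX)).round(4)
s=grab('scene','s8');S=world(s);Q=S.reshape(-1,3)
for n,c0,rr,lo,hi in(('lamp',w2(.0375,0),.04,.197,.24),('knob',w2(-.0616,-.0846),.03,.066,.12),('sel',w2(-.037,.021),.025,.08,.105),('ramA',w2(.0375,.075),.045,.055,.08),('ramB',w2(.0375,-.045),.045,.055,.08),('salt',(.45,.42),.04,.08,.11)):
    h=(Q[:,2]>lo)&(Q[:,2]<hi)&(np.hypot(Q[:,0]-c0[0],Q[:,1]-c0[1])<rr);c=(Q[h].min(0)+Q[h].max(0))/2;print(n,h.sum(),inv(c[:2]),'ztop',Q[h][:,2].max().round(4),np.ptp(Q[h],0).round(3))
cv2.imwrite('pics/s8.png',s['img'][:,:,::-1])
print(r.sense()['contact_force'].round(1),r.sense()['position'])
```

```text
lamp 74 [ 0.0385 -0.0015] ztop 0.2281 [0.02  0.019 0.031]
knob 106 [-0.0621 -0.0864] ztop 0.0913 [0.025 0.024 0.024]
sel 49 [-0.0372  0.0185] ztop 0.1013 [0.019 0.015 0.02 ]
ramA 243 [0.0324 0.0716] ztop 0.0768 [0.057 0.063 0.022]
ramB 314 [ 0.0356 -0.0492] ztop 0.0765 [0.059 0.059 0.021]
salt 57 [-0.0363  0.4294] ztop 0.0968 [0.034 0.03  0.017]
[-0.4  0.1 -0.3] [ 0.41033727 -0.09891541  0.30098076]
```

View pics/s8.png

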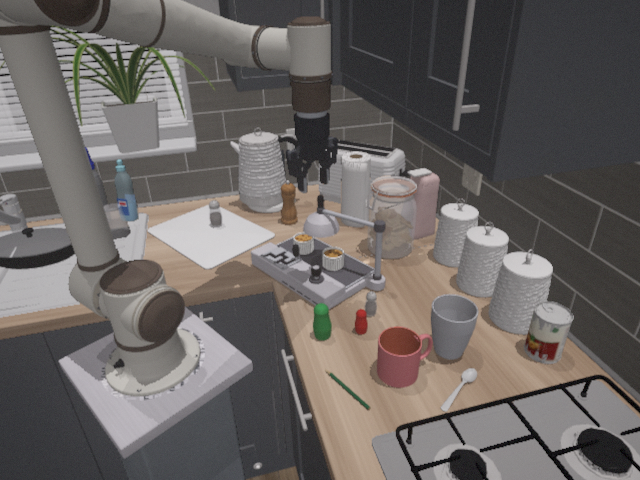

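The final picture shows everything in place: shaker upright at (215,213), ramekins on the tray at (303,242) and (333,258), lamp over the tray at (320,225), mill and mug where they were, and the tool clear. Handing in.

```bash
python3 -c "
from h import *
print(r.job_done())"
```

```text
the job is handed in; nothing more can be done
None
```

The job is done and handed in at about t = 40 s, in the order asked; the hand-in gives no verdict.

**What I did**
- **Salt shaker:** moved from the tray to the glass board, standing upright.
- **Ramekins:** both that were there stand upright on the tray, inside the rim.
- **Heat selector:** guided through the gate to its end stop in the three-dot notch.
- **Lamp:** swung over the tray.
- **Pull-on knob:** pulled up about 16 mm last of all, then lowered and released.

**Last checks, made from the camera just before hand-in**
- **Lamp grip:** at warmer x 38.5, y -1.5 mm, against a tray middle of 37.5, 0.
- **Selector:** about 41 mm step and 75 mm run from its off position, for a nominal 42 and 72. The tool's own readings gave 41.4 and 72.8.
- **Ramekins:** at y +72 and -49 mm. Their tops read about 77 mm for an expected 74, within camera noise.
- **Shaker:** top at 97 mm for an expected 96.
- **Knob:** top read 91 mm for an expected 88. I put that down to camera noise and did not check it further; the fingers were open and clear of it.
- **Mill and mug:** look unmoved in the last picture; I did not measure them.

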